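# Put four stone blanks back on their own shape patterns

### The job

On the stone grinder's bench the four pale stone blanks have been left on each other's wooden pattern plates. Swap them round so that each blank lies flat in the middle of the pattern of its own shape and lined up with it; the bare aluminium plate is free to park a blank on along the way. Set them down without dropping or tipping them over, let go of everything, and leave the green bowl where it is.

Things in the scene. Friction and masses are not known exactly. Their poses are not given: they have to be found in the camera images.
- stone_round_center (a point): Loose pale stone blank, round seen from above, 50 mm across and 44 mm tall, flat top and bottom, about 0.29 kg (varies by 30 %). The point is its centre, half-way up (22 mm above its underside); z up. At the start it lies on some other pattern, turned anyhow.
- stone_square_center (a point): Loose pale stone blank, square seen from above, 44 x 44 mm and 44 mm tall, flat top and bottom, about 0.22 kg (varies by 30 %). The point is its centre, half-way up (22 mm above its underside); z up, x and y axes square to its sides. At the start it lies on some other pattern, turned anyhow.
- stone_oval_center (a point): Loose pale stone blank, oval (straight sides, half-round ends) seen from above, 76 x 40 mm and 44 mm tall, flat top and bottom, about 0.35 kg (varies by 30 %). The point is its centre, half-way up (22 mm above its underside); z up, x axis along its length. At the start it lies on some other pattern, turned anyhow.
- stone_bar_center (a point): Loose pale stone blank, narrow oblong, square-ended seen from above, 84 x 26 mm and 44 mm tall, flat top and bottom, about 0.25 kg (varies by 30 %). The point is its centre, half-way up (22 mm above its underside); z up, x axis along its length. At the start it lies on some other pattern, turned anyhow.
- pattern_round: Flat dark wooden pattern plate, round seen from above, 94 mm across, 10 mm thick, fixed to the bench; the round stone's outline enlarged by 22 mm all round. No rim, the stone simply lies on top. Origin at the centre of its underside, at bench height (top face 10 mm above); z up.
- pattern_square: Flat dark wooden pattern plate, square seen from above, 88 x 88 mm, 10 mm thick, fixed to the bench; the square stone's outline enlarged by 22 mm all round. No rim, the stone simply lies on top. Origin at the centre of its underside, at bench height (top face 10 mm above); z up, x and y axes square to its sides.
- pattern_oval: Flat dark wooden pattern plate, oval (straight sides, half-round ends) seen from above, 120 x 84 mm, 10 mm thick, fixed to the bench; the oval stone's outline enlarged by 22 mm all round. No rim, the stone simply lies on top. Origin at the centre of its underside, at bench height (top face 10 mm above); z up, x axis along its length.
- pattern_bar: Flat dark wooden pattern plate, narrow oblong, square-ended seen from above, 128 x 70 mm, 10 mm thick, fixed to the bench; the bar stone's outline enlarged by 22 mm all round. No rim, the stone simply lies on top. Origin at the centre of its underside, at bench height (top face 10 mm above); z up, x axis along its length.
- spare_plate: Bare round aluminium plate, 120 mm across, 10 mm thick, flat, fixed to the bench, empty at the start: a free spot. Origin at the centre of its underside, at bench height (top face 10 mm above).
- bowl: Bystander: light lime-green plastic bowl, 150 mm across the rim, 65 mm high, standing loose on the bench left of the work. Origin at the centre of its underside. Leave it where it is.
There are look-alikes about, which are no part of the job. Leave any purple or yellow look-alike of the pattern_oval alone.

How it is judged:
At the end, for the whole second after the job is handed in: All four blanks lie flat and at rest directly on the pattern of their own shape (centre height 32 mm within 5 mm), centres within 12 mm, and all but the round one lined up with it within 0.3 rad (half turns, or quarter turns of the square, do not matter) (horizontal distance between stone_round_center and pattern_round below 0.012 m and height (world z) of stone_round_center between 0.027 and 0.037 m and angle between each of stone_round_center, stone_square_center, stone_oval_center, stone_bar_center's own z axis and vertical below 0.12 rad and linear speed of each of stone_round, stone_square, stone_oval, stone_bar below 0.02 m/s and horizontal distance between stone_square_center and pattern_square below 0.012 m and height (world z) of stone_square_center between 0.027 and 0.037 m and (angle between the x axis of stone_square_center and the x axis of pattern_square, either way round below 0.3 rad or angle between the x axis of stone_square_center and the y axis of pattern_square, either way round below 0.3 rad) and horizontal distance between stone_oval_center and pattern_oval below 0.012 m and height (world z) of stone_oval_center between 0.027 and 0.037 m and angle between the x axis of stone_oval_center and the x axis of pattern_oval, either way round below 0.3 rad and horizontal distance between stone_bar_center and pattern_bar below 0.012 m and height (world z) of stone_bar_center between 0.027 and 0.037 m and angle between the x axis of stone_bar_center and the x axis of pattern_bar, either way round below 0.3 rad); the robot touches nothing.
It fails at once if the lime-green bowl is pushed more than 30 mm or tipped (distance of bowl from where it was at the start of the episode above 0.03 m or angle between bowl's own z axis and vertical above 0.5 rad).
It fails at once if a stone is tipped over (angle between any of stone_round_center, stone_square_center, stone_oval_center, stone_bar_center's own z axis and vertical above 0.7 rad).
It fails at once if a stone is dropped from more than about 25 mm (moves faster than 0.7 m/s out of the fingers) ((linear speed of stone_round above 0.7 m/s and contact force between the fingers and stone_round below 0.1 N) or (linear speed of stone_square above 0.7 m/s and contact force between the fingers and stone_square below 0.1 N) or (linear speed of stone_oval above 0.7 m/s and contact force between the fingers and stone_oval below 0.1 N) or (linear speed of stone_bar above 0.7 m/s and contact force between the fingers and stone_bar below 0.1 N)).
It also fails if it takes over 128 s, if anything falls off the work surface, if the arm or the gripper's body presses on something with over 40 N, if the wrist force passes 120 N, or if a joint passes its speed limit or range.

### The arm

A 6-joint arm with a two-finger parallel gripper is mounted at the origin on the work surface. World frame = base frame: x ahead of the robot, y to its left, z up, the work surface at z = 0. Lengths are in m, angles in rad, forces in N, time in s.
With the tool pointing down it reaches from about 0.35 to 0.8 m from the base axis. Payload 7.3 kg.
Tool frame: the origin (TCP) lies midway between the tips of the shut fingers; the grasp point (between the pads) lies arm.grasp_offset behind it (arm.grasp_offset is the distance from the TCP to the grasp point, in m); x points along the fingers, z is the direction in which the jaws open and shut, and the axes are right-handed (so a half turn about x gives the same grasp; the last joint's range is limited). The gripper opens to 85 mm and grips with 20 to 120 N. Pads are 22 mm wide; open, the fingers measure 114 mm over their backs; the gripper's body (76 mm by 85 mm) begins 54 mm behind the grasp point. The pads swing forward as they close: fully open they stand 13 mm farther back than shut.
Start: joints at [0.992, 0.342, 1.524, -0, 1.275, -0.146], TCP at [0.22, 0.477, 0.211] pointing down, gripper open.
Joint ranges: [-2.53, 2.53], [-0.77, 2.02], [0.04, 2.7], [-1, 4.14], [0.28, 2.66], [-3.11, 3.11]. Speed limits (rad/s): [2.57, 2.57, 3.14, 3.14, 3.14, 3.14].

### API

Orientations are given as a 3x3 rotation matrix whose columns are the frame's x, y, z axes.
In Python, from plant import readout, imaging, job, arm gives the robot as it stands.
- The arm moves only by the tool send_rows, never from a script. Its argument "plan" is one flat list of numbers, 6 for each row, row after row: the shift along the world's x, y, z in mm, then the turn, a rotation vector about the world's x, y, z in degrees. In form: [x, y, z, wx, wy, wz, x, y, z, wx, wy, wz, ...]. A call has 1 to 5 rows; each row shifts and turns the commanded pose from where the row before left it; what a row does not reach is not made up. A row lasts 1/8 s, in which the tool goes at most 62.5 mm and 10.7 degrees, less where a joint would pass 70% of its speed; a pose out of reach is approached as far as the arm can. A call is refused whole if a number of a shift passes 62.5 or a number of a turn 10.7, either way. A call with a gripper value outside its range is refused whole. "hand" is the closure, from 0 (fully open) to 1 (shut), set as the call begins (left out, the last holds). The fingers move at their own pace and stop on an object; "newtons" is the grip in N (left out, the last holds). Time passes only in rows, so rows that do not move let the fingers close. It gives the time, the measured TCP pose, the force and the opening at its end, in the units of the state.
- readout.get_state(): the state, without advancing time (a new reading comes with each control period).
- imaging.snapshot(name): name is "scene" or "top" or "wrist"; returns the picture (400x640x3 uint8, red, green, blue); there is no depth.
- imaging.get_calibration(name): a dict with "fov_y" (degrees; the focal length in pixels is half the picture's height over the tangent of half this angle, whatever the lens; pixels are square), "cx", "cy" (the principal point, pixels), "k1" (the pictures are not rectified: a ray, as slopes to the right and down, at radius r is drawn at 1 + k1 r^2 times it, then the intrinsics apply), "R" (3x3) and "t" (3): a world point X has camera coordinates R X + t; the wrist camera has in their place "mount" (4x4, takes a point from camera to tool coordinates, whose origin is the TCP and whose axes are the tool frame's). Camera axes: x right, y down, z forward; pixel columns grow to the right and rows downward; lengths in m; the calibration is good to about 2 mm. A picture is of the moment at which its call begins: read the wrist's pose just before it. get_calibration takes no time and is no camera call.
- job.finish_job(): hands the job in, once; it reports no verdict.
The state is a dict: "time": time; "joint_positions": joint angles; "dq": joint speeds; "effort": joint torques, N m; "tool_pos": TCP position; "ee_rot": TCP orientation; "wrist_force": force on the tool from outside, world axes, zero at the start; "ft_torque": the same for the moment, N m; "grip_width": finger opening in m.
Only numpy, scipy, OpenCV 4.12 (cv2) and the standard library are available. Lean on these libraries where they do the work, as an engineer would, in place of code of your own. Each camera call takes 0.05 s, during which the arm holds its last target.

## Working session

There is one attempt and no reset: what is moved stays moved. The work goes in short steps, Python scripts to look and compute and a tool call to move; the robot and the scene stay as the last step left them, time stands still between calls to the robot, and variables do not carry over. Pictures are saved under pics/ and viewed, and the job is handed in when it is done.

Besides the shell and the picture viewer there is one more tool, called as name(argument=value, ...), one argument or row to a line, values as JSON. send_rows: Moves the arm, as the interface text tells. Its arguments: {"type":"object","properties":{"plan":{"type":"array","items":{"type":"number"}},"hand":{"type":"number"},"newtons":{"type":"number"}},"required":["plan"]}

```bash
ls; mkdir -p pics
python3 - <<'E'
from plant import readout, imaging, job, arm
import cv2,numpy as np
s=readout.get_state();print(s)
print(arm.grasp_offset)
for n in("scene","top","wrist"):
    im=imaging.snapshot(n);cv2.imwrite(f"pics/{n}0.png",im[:,:,::-1]);print(n,imaging.get_calibration(n))
E
```

```text
pics
{'time': 0.0, 'joint_positions': array([ 9.92027682e-01,  3.42727372e-01,  1.52501617e+00, -3.83046650e-05,
        1.27538486e+00, -1.46032860e-01]), 'dq': array([-0.00036386, -0.00079902, -0.00083146, -0.0005159 ,  0.00110116,
        0.00047441]), 'effort': array([-1.29969114e-03, -4.33669531e+01, -2.46022278e+01, -3.58174138e-04,
        7.70074257e-03, -8.01798052e-06]), 'tool_pos': array([0.21993126, 0.4762402 , 0.20982386]), 'ee_rot': array([[-8.09366980e-04, -9.07826493e-01,  4.19345208e-01],
       [-1.30567595e-03,  4.19345947e-01,  9.07825574e-01],
       [-9.99998820e-01,  1.87235093e-04, -1.52473198e-03]]), 'wrist_force': array([ 0.24632387, -0.31747188,  0.73606313]), 'ft_torque': array([-0.01297152, -0.05108265, -0.03885567]), 'grip_width': 0.08533587294446529}
0.0187
scene {'fov_y': 42.34254988214028, 'cx': 315.04640616648885, 'cy': 191.8834342180237, 'k1': 0.024830502460976584, 'R': array([[-0.75144641,  0.6597843 ,  0.00360113],
       [ 0.4605874 ,  0.528468  , -0.71314853],
       [-0.47242728, -0.53423427, -0.70100372]]), 't': array([ 0.20214538, -0.24982104,  1.94453075])}
top {'fov_y': 43.15714196099042, 'cx': 311.8544214599394, 'cy': 193.67037131178185, 'k1': 0.008236276546459512, 'R': array([[ 0.02197893, -0.99975396, -0.00299246],
       [-0.98489523, -0.02113787, -0.17185625],
       [ 0.17175071,  0.00672448, -0.98511749]]), 't': array([0.21024653, 0.44235124, 1.26048825])}
wrist {'fov_y': 69.90949932650584, 'cx': 321.933671841684, 'cy': 199.10188738322432, 'k1': -0.009551606849363875, 'mount': array([[-3.42333209e-04, -2.99762279e-01,  9.54013867e-01,
        -1.63614272e-01],
       [ 1.52514148e-03, -9.54012970e-01, -2.99761449e-01,
         7.69781706e-02],
       [ 9.99998778e-01,  1.35238782e-03,  7.83770206e-04,
         2.26677461e-04],
       [ 0.00000000e+00,  0.00000000e+00,  0.00000000e+00,
         1.00000000e+00]])}
```

View pics/top0.png

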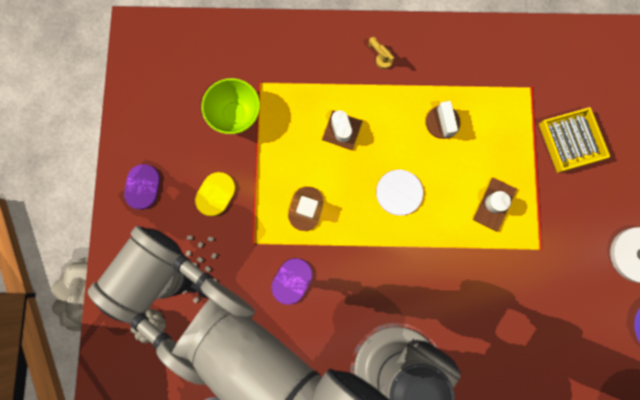

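View pics/scene0.png

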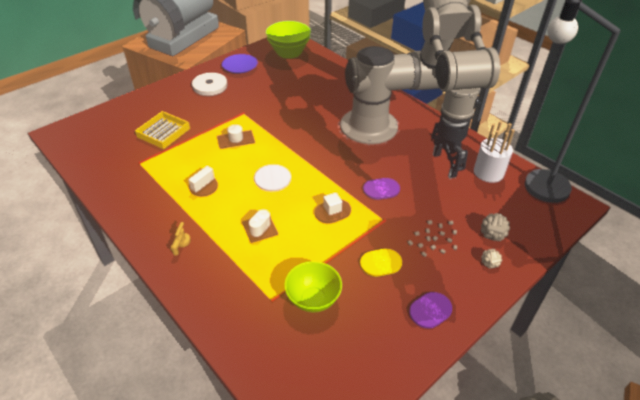

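View pics/wrist0.png

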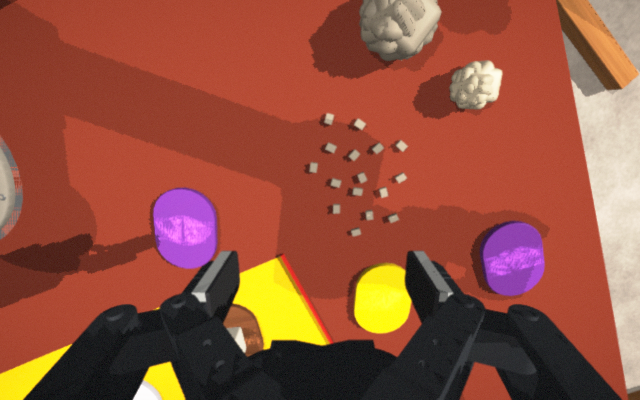

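Run:
```python
import cv2
im=cv2.imread("pics/top0.png")
for i,(x,y) in enumerate([(307,209),(343,128),(443,120),(496,204),(400,192)]):
    c=im[y-32:y+32,x-40:x+40]; cv2.imwrite(f"pics/c{i}.png",cv2.resize(c,None,fx=5,fy=5,interpolation=cv2.INTER_CUBIC))
a=[cv2.imread(f"pics/c{i}.png") for i in range(4)]
import numpy as np
cv2.imwrite("pics/c4.png",np.vstack([np.hstack(a[:2]),np.hstack(a[2:])])[:600*2])
```

```text
(no output)
```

View pics/c4.png

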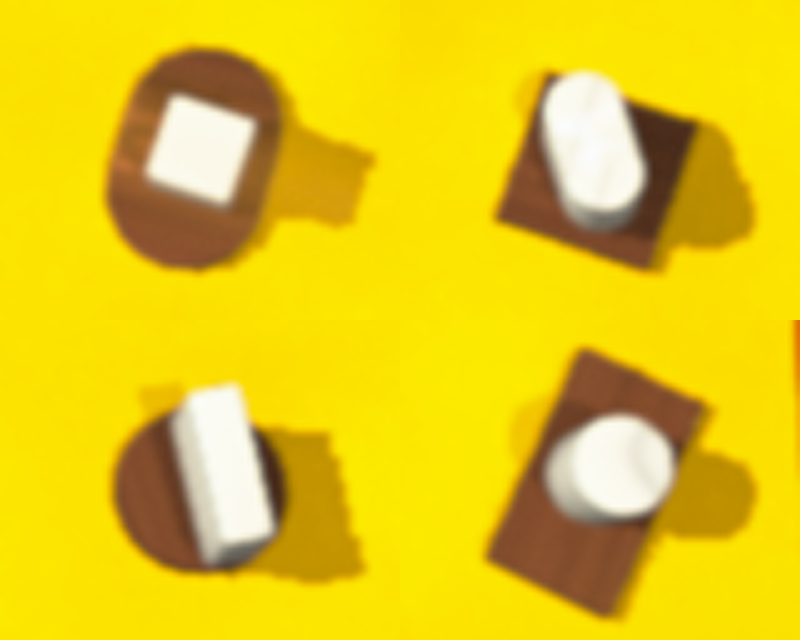

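```bash
cat > h.py <<'E'
import numpy as np,cv2
from scipy.optimize import minimize
from plant import readout, imaging, job, arm
def proj(c,X,R=None,t=None,h=400):
    R=c["R"] if R is None else R; t=c["t"] if t is None else t
    p=np.asarray(X)@R.T+t; s=p[:,:2]/p[:,2:]; r2=(s**2).sum(1,keepdims=True)
    f=h/2/np.tan(np.radians(c["fov_y"])/2)
    return s*(1+c["k1"]*r2)*f+[c["cx"],c["cy"]]
def outline(k,g=0):
    a=np.linspace(0,2*np.pi,48,endpoint=False); C=np.c_[np.cos(a),np.sin(a)]
    if k=="round": return C*(25+g)/1e3
    if k=="spare": return C*.060
    if k=="square": w,h=22+g,22+g
    if k=="bar": w,h=42+g,13+g
    if k=="oval":
        return (C*(20+g)+np.c_[np.where(C[:,0]>0,18,-18),0*a])/1e3
    return np.array([[w,h],[-w,h],[-w,-h],[w,-h]])/1e3
def model(k,p,z0,z1,g=0):
    o=outline(k,g); c,s=np.cos(p[2]),np.sin(p[2])
    o=o@np.array([[c,s],[-s,c]])+p[:2]
    return np.vstack([np.c_[o,np.full(len(o),z)] for z in(z0,z1)])
def sil(c,k,p,z0,z1,g,off,S,shape,R=None,t=None):
    q=(proj(c,model(k,p,z0,z1,g),R,t)-off+.5)*S-.5
    m=np.zeros(shape,np.uint8)
    cv2.fillConvexPoly(m,np.round(cv2.convexHull(q.astype(np.float32))*16).astype(np.int32),1,shift=4)
    return m>0
def fit(c,im,kind,p0,z0,z1,g,maskf,R=None,t=None,S=6,win=45):
    ctr=proj(c,np.array([[p0[0],p0[1],z1]]),R,t)[0].round().astype(int)
    x0,y0=np.maximum(ctr-win,0); cr=im[y0:ctr[1]+win,x0:ctr[0]+win]
    cr=cv2.resize(cr,None,fx=S,fy=S,interpolation=cv2.INTER_CUBIC)
    M,ign=maskf(cr)
    def cost(v):
        p=np.array([v[0]/1e3,v[1]/1e3,v[2]/57.3]); m=sil(c,kind,p,z0,z1,g,np.array([x0,y0]),S,M.shape,R,t)
        return ((m^M)&~ign).sum()/M.sum()
    best=None
    for d in np.arange(-90,90,22.5):
        v=np.array([p0[0]*1e3,p0[1]*1e3,p0[2]*57.3+d])
        if kind in("round","spare") and d!=0: continue
        r=minimize(cost,v,method="Nelder-Mead",options=dict(initial_simplex=v+np.array([[0,0,0],[8,0,0],[0,8,0],[0,0,15]]),xatol=.05,fatol=1e-5))
        if best is None or r.fun<best.fun: best=r
    return best.x,best.fun
def unproj(c,uv,z,R=None,t=None):
    from scipy.optimize import fsolve
    return fsolve(lambda v:proj(c,np.array([[v[0],v[1],z]]),R,t)[0]-uv,[.5,0])
def white(cr):
    h=cv2.cvtColor(cr,cv2.COLOR_RGB2HSV); M=(h[...,1]<75)&(h[...,2]>70)
    return M,np.zeros_like(M)
def brown(cr):
    h=cv2.cvtColor(cr,cv2.COLOR_RGB2HSV); w=(h[...,1]<75)&(h[...,2]>70)
    w=cv2.dilate(w.astype(np.uint8),np.ones((9,9)))>0
    M=((h[...,0]<17)|(h[...,0]>165))&(h[...,2]<170)
    return M,w
E
python3 - <<'E'
from h import *
c=imaging.get_calibration("top"); im=cv2.imread("pics/top0.png")[:,:,::-1].copy()
big=cv2.resize(im,None,fx=3,fy=3,interpolation=cv2.INTER_CUBIC)
def draw(k,v,z0,z1,g,col):
    p=[v[0]/1e3,v[1]/1e3,v[2]/57.3]
    q=cv2.convexHull(((proj(c,model(k,p,z0,z1,g))+.5)*3-.5).astype(np.float32))
    cv2.polylines(big,[np.round(q*16).astype(np.int32)],True,col,1,shift=4)
for k,uv in dict(oval=(306,209),square=(343,130),round=(443,120),bar=(496,205)).items():
    p=unproj(c,uv,.01); v,f=fit(c,im,k,[*p,0],0,.01,22,brown); print("plate",k,v.round(1),round(f,3)); draw(k,v,0,.01,22,(0,0,255))
for k,uv in dict(square=(308,206),oval=(342,125),bar=(448,118),round=(498,202)).items():
    p=unproj(c,uv,.054); v,f=fit(c,im,k,[*p,0],.01,.054,0,white); print("stone",k,v.round(1),round(f,3)); draw(k,v,.01,.054,0,(0,255,0))
p=unproj(c,(400,192),.01); v,f=fit(c,im,"spare",[*p,0],.0,.01,0,white); print("spare",v.round(1),round(f,3)); draw("spare",v,0,.01,0,(0,255,0))
print("bowl",unproj(c,(231,106),.06))
cv2.imwrite("pics/fit.png",big[240:780,780:1580,::-1])
E
```

```text
plate oval [407.9 237.3  -7.5] 0.645
plate square [623.6 141.8 -19. ] 0.281
plate round [ 651.8 -131.     2.6] 0.767
plate bar [ 428.5 -260.7  -28.1] 0.334
stone square [ 404.7  232.  -106.5] 0.085
stone oval [621.9 146.7  24. ] 0.059
stone bar [ 647.  -133.    12.5] 0.081
stone round [ 428.7 -257.2    0.8] 0.048
spare [453.  -10.1   2.9] 0.011
bowl [0.66119469 0.43532121]
```

View pics/fit.png

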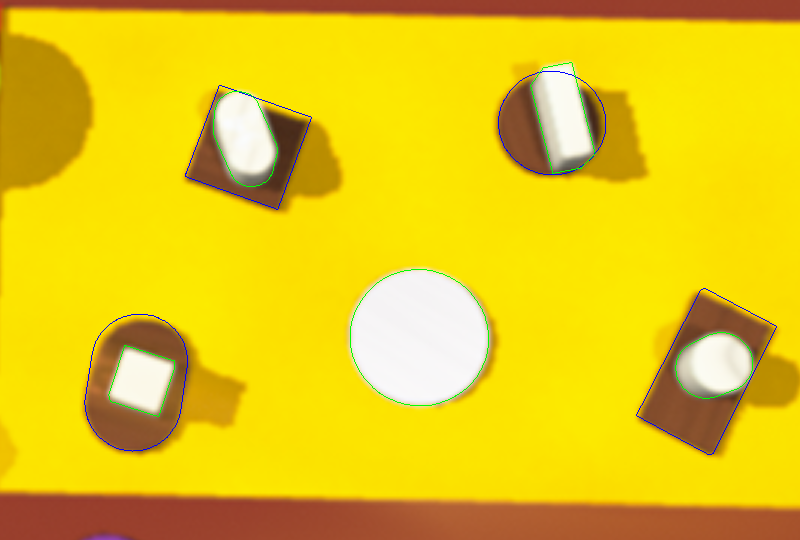

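```bash
cat >> h.py <<'E'
def brown(cr):
    h=cv2.cvtColor(cr,cv2.COLOR_RGB2HSV); w=(h[...,1]<75)&(h[...,2]>70)
    w=cv2.dilate(w.astype(np.uint8),np.ones((13,13)))>0
    f=cr.astype(float); M=(f[...,1]<0.62*f[...,0])|(w)
    M=cv2.morphologyEx(M.astype(np.uint8),cv2.MORPH_OPEN,np.ones((7,7)))
    n,l,s,ct=cv2.connectedComponentsWithStats(M)
    k=1+np.argmax(s[1:,4]); M=l==k
    return M,w
E
python3 - <<'E'
from h import *
c=imaging.get_calibration("top"); im=cv2.imread("pics/top0.png")[:,:,::-1].copy()
for (x,y) in [(306,228),(350,145),(430,120),(490,220),(325,211),(362,135),(465,125),(515,200),(353,130)]: print((x,y),im[y,x])
big=cv2.resize(im,None,fx=3,fy=3,interpolation=cv2.INTER_CUBIC)
def draw(k,v,z0,z1,g,col):
    p=[v[0]/1e3,v[1]/1e3,v[2]/57.3]
    q=cv2.convexHull(((proj(c,model(k,p,z0,z1,g))+.5)*3-.5).astype(np.float32))
    cv2.polylines(big,[np.round(q*16).astype(np.int32)],True,col,1,shift=4)
for k,uv in dict(oval=(306,209),square=(343,130),round=(443,120),bar=(496,205)).items():
    p=unproj(c,uv,.01); v,f=fit(c,im,k,[*p,0],0,.01,22,brown,win=30); print("plate",k,v.round(1),round(f,3)); draw(k,v,0,.01,22,(0,0,255))
cv2.imwrite("pics/fit2.png",big[240:780,780:1580,::-1])
E
```

```text
(306, 228) [138  81  48]
(350, 145) [122  71  41]
(430, 120) [131  77  44]
(490, 220) [130  76  42]
(325, 211) [215 160   3]
(362, 135) [184 140   0]
(465, 125) [196 148   0]
(515, 200) [186 142   0]
(353, 130) [79 52 37]
plate oval [532.  250.8 104.4] 0.0
plate square [625.4 143.7  71. ] 0.195
plate round [ 652.  -132.3    1.6] 0.125
plate bar [ 429.9 -262.9  -27.1] 0.211
```

View pics/fit2.png

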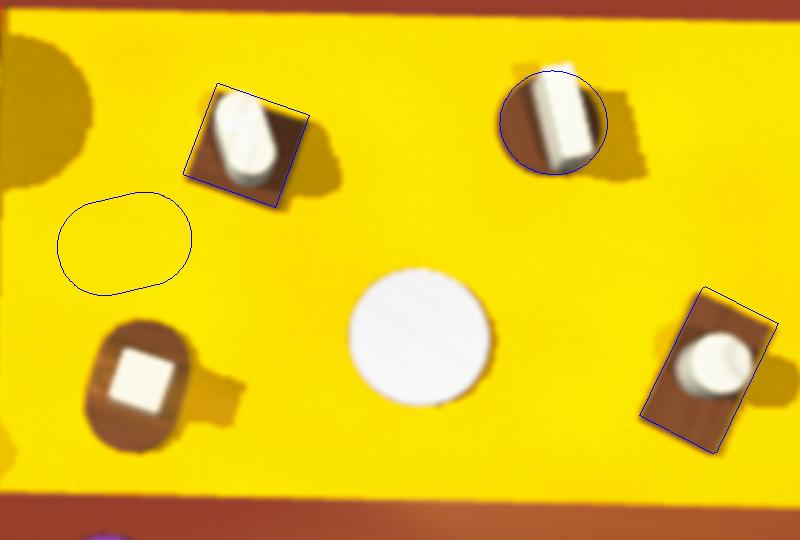

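```bash
cat >> h.py <<'E'
def brown(cr):
    h=cv2.cvtColor(cr,cv2.COLOR_RGB2HSV); w=(h[...,1]<95)&(h[...,2]>70)
    w=cv2.dilate(w.astype(np.uint8),np.ones((13,13)))>0
    f=cr.astype(float); M=(f[...,2]>.17*f[...,0])
    M=cv2.morphologyEx(M.astype(np.uint8),cv2.MORPH_OPEN,np.ones((7,7)))
    n,l,s,ct=cv2.connectedComponentsWithStats(M)
    k=1+np.argmax(s[1:,4]); M=l==k
    return M,w
E
python3 - <<'E'
from h import *
c=imaging.get_calibration("top"); im=cv2.imread("pics/top0.png")[:,:,::-1].copy()
big=cv2.resize(im,None,fx=3,fy=3,interpolation=cv2.INTER_CUBIC)
def draw(k,v,z0,z1,g,col):
    p=[v[0]/1e3,v[1]/1e3,v[2]/57.3]
    q=cv2.convexHull(((proj(c,model(k,p,z0,z1,g))+.5)*3-.5).astype(np.float32))
    cv2.polylines(big,[np.round(q*16).astype(np.int32)],True,col,1,shift=4)
for k,uv in dict(oval=(306,209),square=(343,130),round=(443,120),bar=(496,205)).items():
    p=unproj(c,uv,.01); v,f=fit(c,im,k,[*p,0],0,.01,22,brown,win=32); print("plate",k,v.round(1),round(f,3)); draw(k,v,0,.01,22,(0,0,255))
cv2.imwrite("pics/fit2.png",big[240:780,780:1580,::-1])
E
```

```text
plate oval [406.  235.9 -11.1] 0.076
plate square [622.8 142.4  71.2] 0.082
plate round [ 650.3 -130.9   -5.9] 0.062
plate bar [ 428.1 -261.2  -26. ] 0.082
```

View pics/fit2.png

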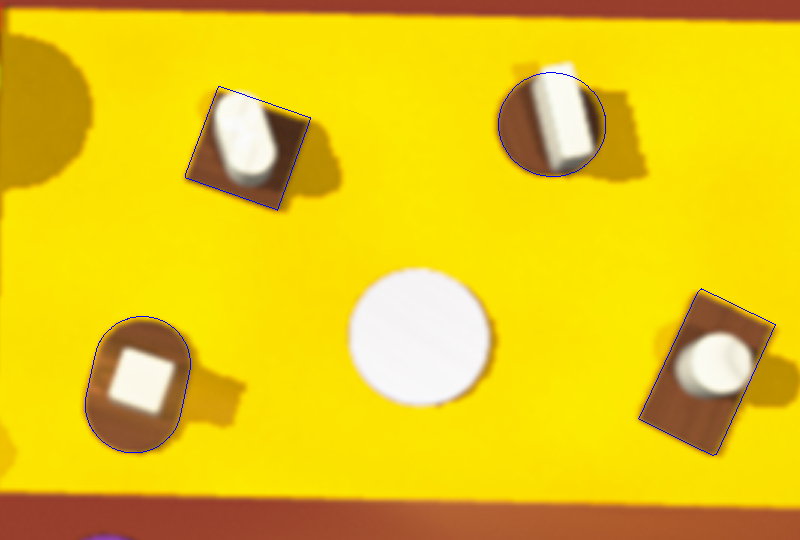

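send_rows(
  plan=[36,-42,0,0,0,0,38,-46,0,0,0,0,38,-46,0,0,0,0,38,-46,0,0,0,0,30,-50,0,0,0,0],
  hand=0,
  newtons=50,
)

```text
time: 0.78
tool_pos: [0.4013, 0.245, 0.2104]
ee_rot: [[0.0, -0.908, 0.419], [0.0, 0.419, 0.908], [-1.0, -0.0, 0.0]]
wrist_force: [1.1, -0.5, -0.4]
grip_width: 0.0855
```

send_rows(
  plan=[20,-54,0,0,0,0,10,-56,0,0,0,0,0,-58,0,0,0,0,0,-58,0,0,0,0,0,-58,0,0,0,0],
)

```text
time: 1.4
tool_pos: [0.4298, -0.0392, 0.2105]
ee_rot: [[0.0, -0.908, 0.419], [0.0, 0.419, 0.908], [-1.0, -0.0, 0.0]]
wrist_force: [0.3, 0.5, 0.3]
grip_width: 0.0854
```

send_rows(
  plan=[0,-58,0,0,0,0,0,-58,-5,0,0,0,-1,-58,-25,0,0,0,0,-46,-40,0,0,0,0,0,0,0,0,0],
)

```text
time: 2.02
tool_pos: [0.4272, -0.2584, 0.1374]
ee_rot: [[-0.005, -0.906, 0.423], [0.004, 0.423, 0.906], [-1.0, 0.006, 0.001]]
wrist_force: [-0.1, -0.4, 0.1]
grip_width: 0.0854
```

```bash
cat >> h.py <<'E'
def wcam(s):
    c=imaging.get_calibration("wrist"); M=c["mount"]; T=np.eye(4);T[:3,:3]=s["ee_rot"];T[:3,3]=s["tool_pos"]
    W=np.linalg.inv(T@M); return c,W[:3,:3],W[:3,3]
def shot(name,items,out,fx=1.25):
    s=readout.get_state(); im=imaging.snapshot(name)
    if name=="wrist": c,R,t=wcam(s)
    else: c=imaging.get_calibration(name);R,t=c["R"],c["t"]
    b=im.copy()
    for k,v,z0,z1,g in items:
        for z in (z0,z1):
            q=proj(c,model(k,[v[0]/1e3,v[1]/1e3,np.radians(v[2])],z,z,g)[:len(outline(k))],R,t)
            cv2.polylines(b,[np.round(q*16).astype(np.int32)],True,(0,0,255) if z<.02 else (0,200,0),1,shift=4)
    b=cv2.resize(b,None,fx=fx,fy=fx,interpolation=cv2.INTER_CUBIC)
    cv2.imwrite("pics/"+out,b[:,:,::-1]); cv2.imwrite("pics/raw_"+out,im[:,:,::-1])
    return s,im,c,R,t
PL=dict(oval=(406,236,-11),square=(623,142,-19),round=(650,-131,0),bar=(428,-261,-26.5))
ST=dict(square=(405,232,-16.5),oval=(622,147,24),bar=(647,-133,12.5),round=(429,-257,0))
E
python3 - <<'E'
from h import *
it=[(k,v,0,.01,22) for k,v in PL.items()]+[(k,v,.01,.054,0) for k,v in ST.items()]
s,*_=shot("wrist",[it[3],it[7]],"w1.png"); print(s["tool_pos"],s["time"])
E
```

```text
[ 0.4272189  -0.25837096  0.13744914] 2.025
```

View pics/w1.png

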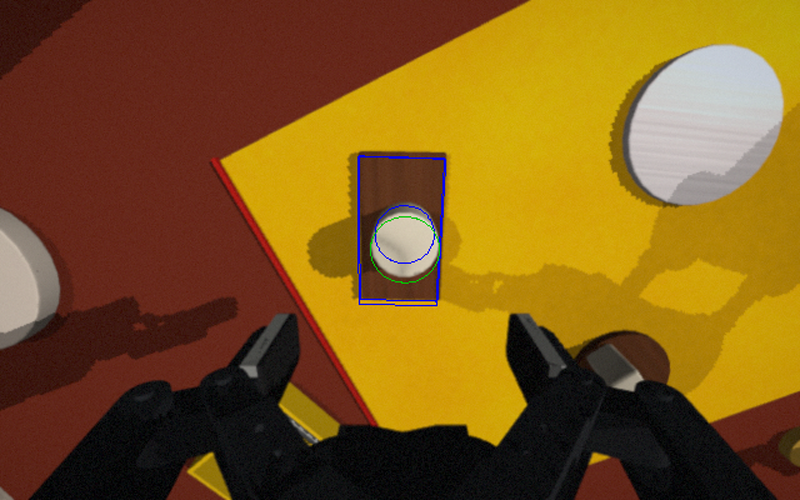

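send_rows(
  plan=[-2,1,-40,0,0,0,0,0,-40,0,0,0,0,0,-30,0,0,0,0,0,-15,0,0,0,0,0,0,0,0,0],
)

```text
time: 2.7
tool_pos: [0.4274, -0.2551, 0.016]
ee_rot: [[-0.0, -0.908, 0.419], [0.0, 0.419, 0.908], [-1.0, 0.0, 0.0]]
wrist_force: [0.2, 0.0, -0.4]
grip_width: 0.0857
```

send_rows(
  plan=[0,0,0,0,0,0,0,0,0,0,0,0,0,0,0,0,0,0,0,0,0,0,0,0,0,0,0,0,0,0],
  hand=1,
  newtons=40,
)

```text
time: 3.32
tool_pos: [0.4279, -0.2562, 0.0173]
ee_rot: [[0.002, -0.908, 0.419], [-0.001, 0.419, 0.908], [-1.0, -0.002, -0.0]]
wrist_force: [-1.4, 1.9, 5.5]
grip_width: 0.0482
```

send_rows(
  plan=[0,0,8,0,0,0,0,0,20,0,0,0,0,0,35,0,0,0,0,0,35,0,0,0,0,0,0,0,0,0],
)

```text
time: 3.95
tool_pos: [0.4285, -0.2569, 0.1165]
ee_rot: [[0.005, -0.908, 0.419], [-0.004, 0.419, 0.908], [-1.0, -0.006, -0.001]]
wrist_force: [-0.3, -1.0, -3.9]
grip_width: 0.0482
```

send_rows(
  plan=[4,38,0,0,0,0,5,53,0,0,0,0,5,55,0,0,0,0,5,55,0,0,0,0,5,46,0,0,0,0],
)

```text
time: 4.58
tool_pos: [0.4501, -0.0067, 0.1127]
ee_rot: [[-0.002, -0.908, 0.419], [0.001, 0.419, 0.908], [-1.0, 0.002, -0.0]]
wrist_force: [1.4, -0.8, -2.1]
grip_width: 0.0482
```

send_rows(
  plan=[0,0,-20,0,0,0,0,0,-40,0,0,0,0,0,-25,0,0,0,0,0,-11,0,0,0,0,0,0,0,0,0],
)

```text
time: 5.2
tool_pos: [0.4509, -0.0088, 0.0173]
ee_rot: [[-0.001, -0.908, 0.42], [0.0, 0.42, 0.908], [-1.0, 0.001, -0.0]]
wrist_force: [0.7, 0.7, -2.2]
grip_width: 0.0482
```

send_rows(
  plan=[0,0,-1,0,0,0,0,0,-1,0,0,0],
)

```text
time: 5.45
tool_pos: [0.451, -0.0087, 0.0161]
ee_rot: [[-0.0, -0.908, 0.42], [0.0, 0.42, 0.908], [-1.0, 0.0, 0.0]]
wrist_force: [-4.2, 1.9, 8.7]
grip_width: 0.0489
```

send_rows(
  plan=[0,0,0,0,0,0,0,0,0,0,0,0,0,0,0,0,0,0,0,0,0,0,0,0],
  hand=0,
)

```text
time: 5.95
tool_pos: [0.4513, -0.0088, 0.0159]
ee_rot: [[0.0, -0.908, 0.419], [0.0, 0.419, 0.908], [-1.0, -0.0, 0.0]]
wrist_force: [0.3, -0.3, 0.2]
grip_width: 0.0855
```

send_rows(
  plan=[0,0,10,0,0,0,0,0,30,0,0,0,0,0,45,0,0,0,0,0,40,0,0,0,0,0,0,0,0,0],
)

```text
time: 6.58
tool_pos: [0.4532, -0.0091, 0.1442]
ee_rot: [[0.007, -0.908, 0.419], [-0.001, 0.419, 0.908], [-1.0, -0.007, 0.002]]
wrist_force: [0.2, 0.2, -0.3]
grip_width: 0.0853
```

send_rows(
  plan=[38,-24,0,0,0,7.3,40,-25,0,0,0,7.5,40,-25,0,0,0,7.5,40,-25,0,0,0,7.5,36,-24,0,0,0,7.5],
)

```text
time: 7.2
tool_pos: [0.6459, -0.1325, 0.1396]
ee_rot: [[-0.002, -0.975, -0.221], [0.001, -0.221, 0.975], [-1.0, 0.001, 0.001]]
wrist_force: [-0.3, -0.1, 0.2]
grip_width: 0.0853
```

send_rows(
  plan=[0,0,0,0,0,0],
)

```text
time: 7.32
tool_pos: [0.646, -0.1333, 0.1385]
ee_rot: [[-0.002, -0.976, -0.216], [0.0, -0.216, 0.976], [-1.0, 0.002, 0.001]]
wrist_force: [-0.2, 0.6, 0.5]
grip_width: 0.0856
```

Run:
```python
from h import *
s,*_=shot("wrist",[("round",PL["round"],0,.01,22),("bar",ST["bar"],.01,.054,0)],"w2.png"); print(s["tool_pos"],s["time"],s["joint_positions"].round(2))
```

```text
[ 0.64599264 -0.1333432   0.13854689] 7.325 [-0.32  0.65  1.21 -0.    1.28 -2.11]
```

View pics/w2.png

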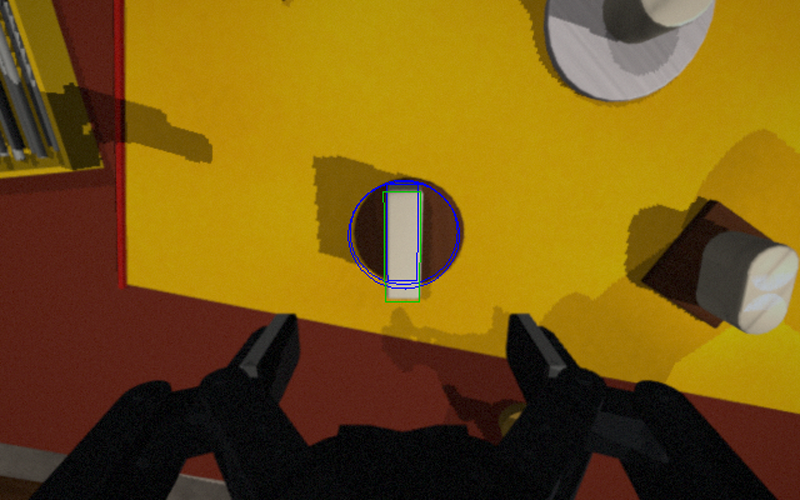

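send_rows(
  plan=[1,0,-40,0,0,0,0,0,-40,0,0,0,0,0,-30,0,0,0,0,0,-15,0,0,0,0,0,0,0,0,0],
)

```text
time: 8.0
tool_pos: [0.6453, -0.1311, 0.0152]
ee_rot: [[-0.002, -0.976, -0.216], [0.001, -0.216, 0.976], [-1.0, 0.002, 0.001]]
wrist_force: [0.1, -0.1, 0.2]
grip_width: 0.0854
```

send_rows(
  plan=[0,0,0,0,0,0,0,0,0,0,0,0,0,0,0,0,0,0,0,0,0,0,0,0,0,0,0,0,0,0],
  hand=1,
  newtons=40,
)

```text
time: 8.62
tool_pos: [0.6466, -0.132, 0.0166]
ee_rot: [[0.001, -0.976, -0.216], [-0.0, -0.216, 0.976], [-1.0, -0.001, -0.001]]
wrist_force: [-0.5, -0.1, 6.0]
grip_width: 0.025
```

send_rows(
  plan=[0,0,8,0,0,0,0,0,20,0,0,0,0,0,35,0,0,0,0,0,35,0,0,0,0,0,0,0,0,0],
)

```text
time: 9.25
tool_pos: [0.6477, -0.1322, 0.1166]
ee_rot: [[0.005, -0.976, -0.217], [-0.002, -0.217, 0.976], [-1.0, -0.005, -0.003]]
wrist_force: [-0.3, 0.3, -2.8]
grip_width: 0.0249
```

send_rows(
  plan=[-38,-22,0,0,0,-7,-46,-27,0,0,0,-8,-46,-27,0,0,0,-8,-46,-27,0,0,0,-8,-44,-25,0,0,0,-8],
)

```text
time: 9.88
tool_pos: [0.4237, -0.2597, 0.1122]
ee_rot: [[-0.002, -0.893, 0.45], [0.002, 0.45, 0.893], [-1.0, 0.003, 0.001]]
wrist_force: [0.8, -1.3, -3.6]
grip_width: 0.025
```

send_rows(
  plan=[0,0,-20,0,0,0,0,0,-25,0,0,0,0,0,0,0,0,0],
)

```text
time: 10.25
tool_pos: [0.4241, -0.2583, 0.0661]
ee_rot: [[-0.005, -0.895, 0.446], [0.004, 0.446, 0.895], [-1.0, 0.007, 0.002]]
wrist_force: [0.1, 0.5, -2.7]
grip_width: 0.0249
```

Run:
```python
from h import *
s,*_=shot("wrist",[("bar",PL["bar"],0,.01,22),("bar",PL["bar"],.01,.054,0)],"w3.png"); print(s["tool_pos"],s["time"],s["joint_positions"].round(2))
```

```text
[ 0.42410629 -0.25825799  0.06614767] 10.25 [-0.7   0.47  1.79  0.    0.9  -1.81]
```

View pics/w3.png

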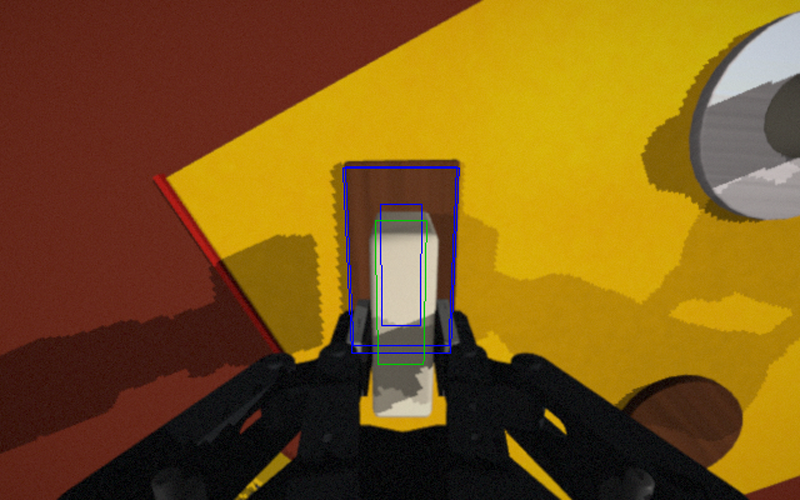

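send_rows(
  plan=[-1,1,-28,0,0,0,0,0,-16,0,0,0,0,0,-6,0,0,0,0,0,-2,0,0,0,0,0,-1,0,0,0],
)

```text
time: 10.92
tool_pos: [0.4257, -0.2591, 0.0166]
ee_rot: [[0.001, -0.895, 0.446], [-0.001, 0.446, 0.895], [-1.0, -0.001, -0.0]]
wrist_force: [-2.4, 1.7, 7.7]
grip_width: 0.025
```

send_rows(
  plan=[0,0,0,0,0,0],
)

```text
time: 11.05
tool_pos: [0.4256, -0.2591, 0.0166]
ee_rot: [[0.001, -0.895, 0.446], [-0.001, 0.446, 0.895], [-1.0, -0.001, -0.0]]
wrist_force: [-0.2, 1.1, 2.7]
grip_width: 0.0252
```

Contact made; release, lift and go to the round blank on the spare plate.

send_rows(
  plan=[0,0,0,0,0,0,0,0,0,0,0,0,0,0,0,0,0,0,0,0,0,0,0,0],
  hand=0,
)

```text
time: 11.55
tool_pos: [0.4252, -0.2588, 0.0158]
ee_rot: [[0.0, -0.895, 0.446], [0.0, 0.446, 0.895], [-1.0, -0.0, 0.0]]
wrist_force: [-0.0, 0.2, 0.1]
grip_width: 0.0852
```

send_rows(
  plan=[0,0,10,0,0,0,0,0,30,0,0,0,0,0,45,0,0,0,0,0,40,0,0,0,0,0,0,0,0,0],
)

```text
time: 12.18
tool_pos: [0.4268, -0.2601, 0.1445]
ee_rot: [[0.006, -0.895, 0.446], [-0.005, 0.446, 0.895], [-1.0, -0.007, -0.002]]
wrist_force: [0.3, -0.6, -0.2]
grip_width: 0.0853
```

Run:
```python
from h import *
s,*_=shot("wrist",[("bar",(425,-259,-26.5),0,.01,22),("bar",(425,-259,-26.5),.01,.054,0)],"w4.png"); print(s["tool_pos"],s["time"],s["joint_positions"].round(2))
```

```text
[ 0.4268425  -0.26008124  0.14449659] 12.175 [-0.7   0.36  1.7   0.    1.08 -1.81]
```

View pics/w4.png

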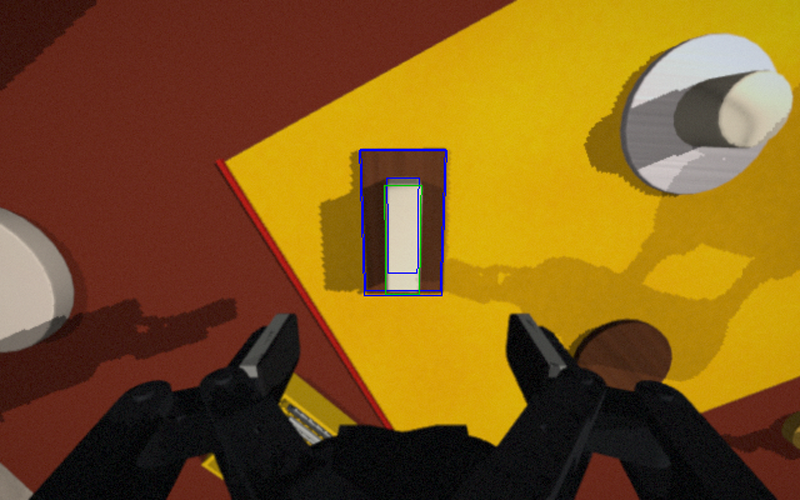

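send_rows(
  plan=[5,46,0,0,0,0,5,51,0,0,0,0,5,51,0,0,0,0,5,51,0,0,0,0,6,51,0,0,0,0],
)

```text
time: 12.85
tool_pos: [0.4503, -0.0071, 0.1397]
ee_rot: [[-0.002, -0.895, 0.446], [0.0, 0.446, 0.895], [-1.0, 0.002, -0.001]]
wrist_force: [0.2, 0.1, -0.3]
grip_width: 0.0853
```

send_rows(
  plan=[0,0,-30,0,0,0,0,0,-45,0,0,0,0,0,-35,0,0,0,0,0,-15,0,0,0,0,0,0,0,0,0],
)

```text
time: 13.48
tool_pos: [0.4493, -0.0084, 0.014]
ee_rot: [[-0.005, -0.895, 0.446], [0.001, 0.446, 0.895], [-1.0, 0.005, -0.001]]
wrist_force: [-0.2, -0.4, 0.4]
grip_width: 0.0857
```

send_rows(
  plan=[0,0,0,0,0,0,0,0,0,0,0,0,0,0,0,0,0,0,0,0,0,0,0,0,0,0,0,0,0,0],
  hand=1,
  newtons=40,
)

```text
time: 14.1
tool_pos: [0.4516, -0.0089, 0.0168]
ee_rot: [[0.002, -0.895, 0.446], [-0.0, 0.446, 0.895], [-1.0, -0.002, 0.0]]
wrist_force: [-2.3, 0.5, 6.7]
grip_width: 0.0483
```

send_rows(
  plan=[0,0,8,0,0,0,0,0,20,0,0,0,0,0,35,0,0,0,0,0,35,0,0,0,0,0,0,0,0,0],
)

```text
time: 14.72
tool_pos: [0.4528, -0.009, 0.1162]
ee_rot: [[0.006, -0.895, 0.446], [-0.001, 0.446, 0.895], [-1.0, -0.006, 0.002]]
wrist_force: [0.5, -0.1, -3.1]
grip_width: 0.0485
```

send_rows(
  plan=[36,-22,0,0,0,0,42,-25,0,0,0,0,42,-25,0,0,0,0,42,-25,0,0,0,0,37,-23,0,0,0,0],
)

```text
time: 15.35
tool_pos: [0.6506, -0.1295, 0.1116]
ee_rot: [[-0.003, -0.895, 0.446], [0.001, 0.446, 0.895], [-1.0, 0.003, -0.0]]
wrist_force: [1.2, -0.4, -2.8]
grip_width: 0.0482
```

send_rows(
  plan=[0,0,-20,0,0,0,0,0,-25,0,0,0,0,0,-20,0,0,0,0,0,-10,0,0,0,0,0,0,0,0,0],
)

```text
time: 15.98
tool_pos: [0.6494, -0.1285, 0.0373]
ee_rot: [[-0.003, -0.895, 0.446], [0.001, 0.446, 0.895], [-1.0, 0.003, -0.0]]
wrist_force: [-0.1, 0.2, -2.0]
grip_width: 0.0484
```

Run:
```python
from h import *
s,*_=shot("wrist",[("round",(650,-128.5,0),0,.01,22),("round",(650,-128.5,0),.033,.077,0)],"w5.png"); print(s["tool_pos"],s["time"],s["joint_positions"].round(2))
```

```text
[ 0.64935726 -0.12850629  0.03730513] 15.975 [-0.31  0.75  1.31  0.    1.08 -1.42]
```

View pics/w5.png

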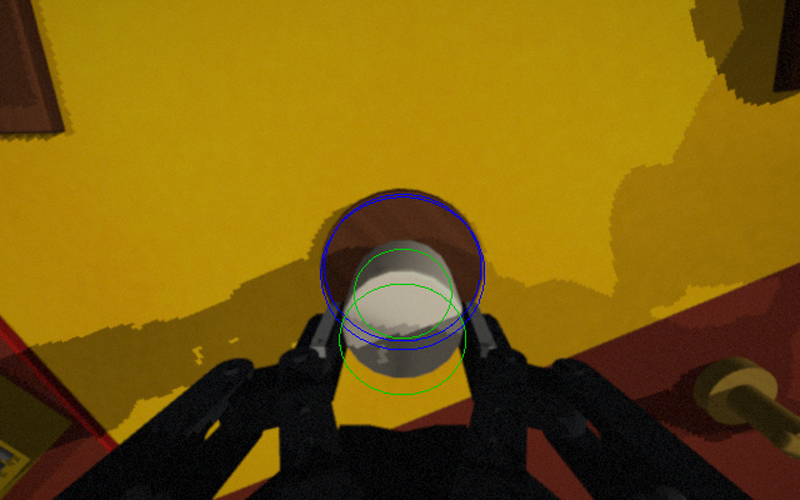

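send_rows(
  plan=[0,0,-14,0,0,0,0,0,-6,0,0,0,0,0,-2,0,0,0,0,0,-1,0,0,0,0,0,0,0,0,0],
)

```text
time: 16.65
tool_pos: [0.6502, -0.1288, 0.0169]
ee_rot: [[0.0, -0.895, 0.446], [-0.0, 0.446, 0.895], [-1.0, -0.0, 0.0]]
wrist_force: [-5.5, 0.2, 5.6]
grip_width: 0.0488
```

send_rows(
  plan=[0,0,0,0,0,0,0,0,0,0,0,0,0,0,0,0,0,0,0,0,0,0,0,0],
  hand=0,
)

```text
time: 17.15
tool_pos: [0.6503, -0.1288, 0.0157]
ee_rot: [[0.0, -0.895, 0.446], [0.0, 0.446, 0.895], [-1.0, -0.0, 0.0]]
wrist_force: [-0.0, -0.4, 1.0]
grip_width: 0.0851
```

send_rows(
  plan=[0,0,10,0,0,0,0,0,30,0,0,0,0,0,45,0,0,0,0,0,40,0,0,0,0,0,0,0,0,0],
)

```text
time: 17.77
tool_pos: [0.6524, -0.1294, 0.1459]
ee_rot: [[0.009, -0.895, 0.446], [-0.003, 0.446, 0.895], [-1.0, -0.009, 0.001]]
wrist_force: [0.1, -1.0, -0.0]
grip_width: 0.0857
```

Run:
```python
from h import *
s,*_=shot("wrist",[("round",(650,-128.5,0),0,.01,22),("round",(650,-128.5,0),.01,.054,0)],"w6.png"); print(s["tool_pos"],s["time"],s["joint_positions"].round(2))
```

```text
[ 0.65244481 -0.12942525  0.14591484] 17.775 [-0.31  0.65  1.2   0.    1.29 -1.42]
```

View pics/w6.png

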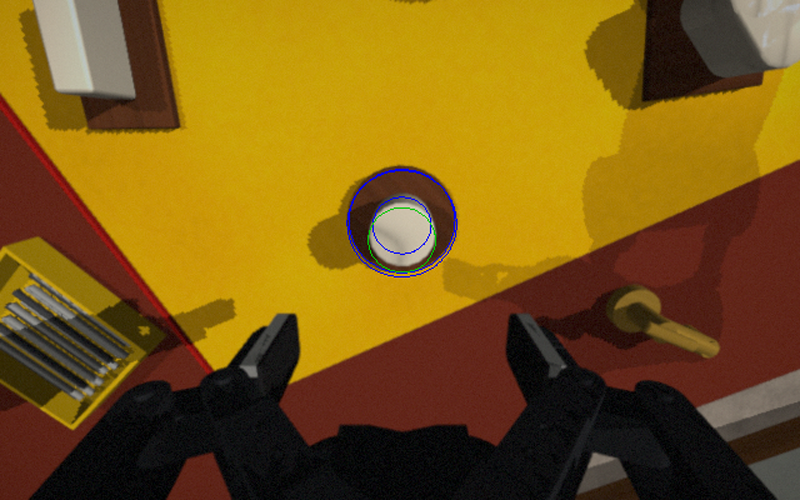

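send_rows(
  plan=[-29,43,0,0,0,2,-31,45,0,0,0,2,-31,46,0,0,0,2,-31,46,0,0,0,2,-31,46,0,0,0,2],
)

```text
time: 18.45
tool_pos: [0.4952, 0.0985, 0.1398]
ee_rot: [[-0.002, -0.959, 0.283], [0.0, 0.283, 0.959], [-1.0, 0.002, -0.0]]
wrist_force: [0.4, 0.5, -0.6]
grip_width: 0.0853
```

send_rows(
  plan=[-31,46,0,0,0,0,-31,46,0,0,0,0,-30,43,0,0,0,0,0,0,0,0,0,0],
)

```text
time: 18.95
tool_pos: [0.4023, 0.2342, 0.1399]
ee_rot: [[-0.003, -0.96, 0.279], [-0.0, 0.279, 0.96], [-1.0, 0.002, -0.001]]
wrist_force: [0.0, -0.5, 0.1]
grip_width: 0.0854
```

Run:
```python
from h import *
s,*_=shot("wrist",[("oval",PL["oval"],0,.01,22),("square",ST["square"],.01,.054,0)],"w7.png"); print(s["tool_pos"],s["time"],s["joint_positions"].round(2))
```

```text
[0.40232103 0.23423027 0.13994406] 18.95 [ 0.36  0.31  1.78  0.    1.05 -0.93]
```

View pics/w7.png

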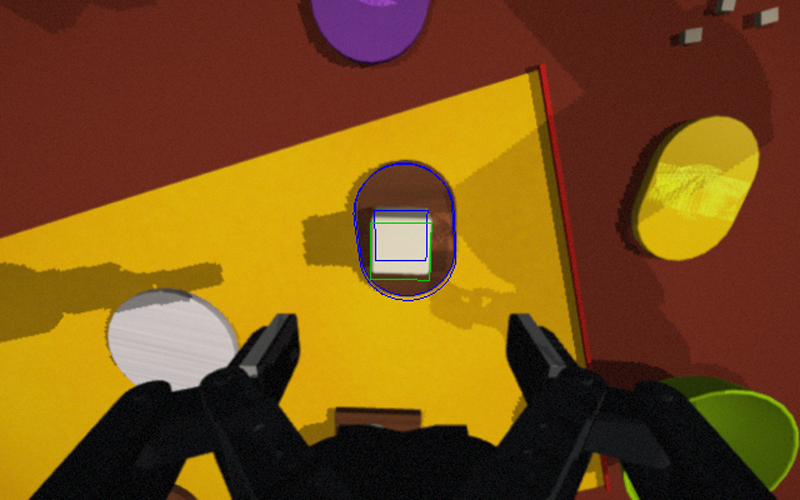

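send_rows(
  plan=[-3,1,-40,0,0,0,0,0,-40,0,0,0,0,0,-30,0,0,0,0,0,-15,0,0,0,0,0,0,0,0,0],
)

```text
time: 19.62
tool_pos: [0.4019, 0.2318, 0.0144]
ee_rot: [[-0.003, -0.958, 0.286], [-0.001, 0.286, 0.958], [-1.0, 0.003, -0.002]]
wrist_force: [-0.6, -0.1, -0.3]
grip_width: 0.0852
```

send_rows(
  plan=[0,0,0,0,0,0,0,0,0,0,0,0,0,0,0,0,0,0,0,0,0,0,0,0,0,0,0,0,0,0],
  hand=1,
  newtons=40,
)

```text
time: 20.25
tool_pos: [0.4028, 0.2333, 0.0166]
ee_rot: [[0.002, -0.959, 0.284], [0.0, 0.284, 0.959], [-1.0, -0.002, 0.001]]
wrist_force: [-0.3, -1.7, 6.3]
grip_width: 0.0431
```

send_rows(
  plan=[0,0,8,0,0,0,0,0,20,0,0,0,0,0,35,0,0,0,0,0,35,0,0,0,0,0,0,0,0,0],
)

```text
time: 20.88
tool_pos: [0.4035, 0.2339, 0.1161]
ee_rot: [[0.005, -0.959, 0.284], [0.002, 0.284, 0.959], [-1.0, -0.004, 0.003]]
wrist_force: [0.1, 0.1, -3.9]
grip_width: 0.043
```

send_rows(
  plan=[9,-44,0,0,0,0,10,-50,0,0,0,0,10,-50,0,0,0,0,10,-50,0,0,0,0,10,-48,0,0,0,0],
)

```text
time: 21.5
tool_pos: [0.4503, -0.0102, 0.1125]
ee_rot: [[-0.002, -0.959, 0.284], [0.001, 0.284, 0.959], [-1.0, 0.002, 0.0]]
wrist_force: [1.2, -0.2, -2.4]
grip_width: 0.0432
```

send_rows(
  plan=[0,0,-25,0,0,0,0,0,-40,0,0,0,0,0,-20,0,0,0,0,0,-10,0,0,0,0,0,-3,0,0,0],
)

```text
time: 22.12
tool_pos: [0.4496, -0.0085, 0.0163]
ee_rot: [[-0.003, -0.959, 0.284], [0.0, 0.284, 0.959], [-1.0, 0.003, -0.001]]
wrist_force: [-13.2, 0.2, 41.2]
grip_width: 0.0428
```

send_rows(
  plan=[0,0,0,0,0,0],
)

```text
time: 22.25
tool_pos: [0.4501, -0.0086, 0.0164]
ee_rot: [[-0.002, -0.959, 0.284], [0.0, 0.284, 0.959], [-1.0, 0.002, -0.0]]
wrist_force: [-5.3, -0.3, 8.8]
grip_width: 0.0427
```

send_rows(
  plan=[0,0,0,0,0,0,0,0,0,0,0,0,0,0,0,0,0,0,0,0,0,0,0,0],
  hand=0,
)

```text
time: 22.75
tool_pos: [0.4513, -0.0088, 0.0157]
ee_rot: [[0.0, -0.959, 0.284], [0.0, 0.284, 0.959], [-1.0, -0.0, 0.0]]
wrist_force: [0.0, 1.3, 0.2]
grip_width: 0.085
```

send_rows(
  plan=[0,0,10,0,0,0,0,0,30,0,0,0,0,0,45,0,0,0,0,0,40,0,0,0,0,0,0,0,0,0],
)

```text
time: 23.38
tool_pos: [0.4532, -0.0091, 0.1442]
ee_rot: [[0.007, -0.959, 0.284], [-0.001, 0.284, 0.959], [-1.0, -0.007, 0.001]]
wrist_force: [-0.2, 0.1, -0.1]
grip_width: 0.0855
```

send_rows(
  plan=[33,30,0,0,0,8.1,35,32,0,0,0,8.1,35,32,0,0,0,8.1,35,32,0,0,0,8.1,33,30,0,0,0,8.1],
)

```text
time: 24.0
tool_pos: [0.6226, 0.1484, 0.1396]
ee_rot: [[-0.002, -0.912, -0.411], [-0.0, -0.411, 0.912], [-1.0, 0.002, 0.001]]
wrist_force: [0.4, 0.3, -0.5]
grip_width: 0.0854
```

send_rows(
  plan=[0,0,0,0,0,0],
)

```text
time: 24.12
tool_pos: [0.6229, 0.1492, 0.1388]
ee_rot: [[-0.002, -0.912, -0.41], [0.0, -0.41, 0.912], [-1.0, 0.001, 0.001]]
wrist_force: [-0.1, -0.9, 0.3]
grip_width: 0.0853
```

Run:
```python
from h import *
s,*_=shot("wrist",[("square",PL["square"],0,.01,22),("oval",ST["oval"],.01,.054,0)],"w8.png"); print(s["tool_pos"],s["time"],s["joint_positions"].round(2))
```

```text
[0.62286456 0.14922271 0.13883807] 24.125 [ 0.12  0.61  1.28  0.    1.25 -1.88]
```

View pics/w8.png

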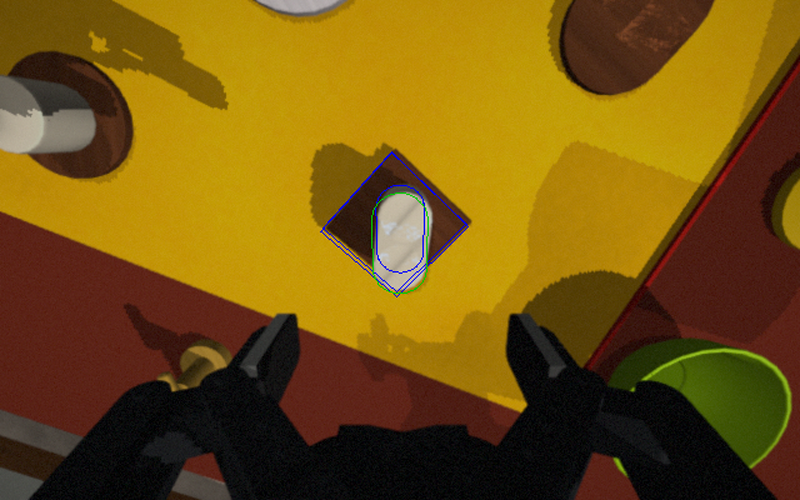

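send_rows(
  plan=[-1,2,-40,0,0,0,0,0,-40,0,0,0,0,0,-30,0,0,0,0,0,-15,0,0,0,0,0,0,0,0,0],
)

```text
time: 24.8
tool_pos: [0.6203, 0.1486, 0.0151]
ee_rot: [[-0.002, -0.914, -0.406], [-0.0, -0.406, 0.914], [-1.0, 0.002, 0.001]]
wrist_force: [-0.5, -0.0, -0.5]
grip_width: 0.0854
```

send_rows(
  plan=[0,0,0,0,0,0,0,0,0,0,0,0,0,0,0,0,0,0,0,0,0,0,0,0,0,0,0,0,0,0],
  hand=1,
  newtons=45,
)

```text
time: 25.42
tool_pos: [0.6222, 0.1492, 0.0175]
ee_rot: [[0.003, -0.914, -0.407], [0.0, -0.407, 0.914], [-1.0, -0.003, -0.001]]
wrist_force: [-0.1, -0.5, 5.2]
grip_width: 0.0401
```

send_rows(
  plan=[0,0,8,0,0,0,0,0,20,0,0,0,0,0,35,0,0,0,0,0,35,0,0,0,0,0,0,0,0,0],
)

```text
time: 26.05
tool_pos: [0.6228, 0.1496, 0.1166]
ee_rot: [[0.006, -0.913, -0.407], [0.001, -0.407, 0.913], [-1.0, -0.006, -0.002]]
wrist_force: [-1.0, 0.2, -3.0]
grip_width: 0.0397
```

send_rows(
  plan=[-40,16,0,0,0,-7,-45,18,0,0,0,-7,-45,18,0,0,0,-7,-45,18,0,0,0,-7,-42,18,0,0,0,-7],
)

```text
time: 26.68
tool_pos: [0.4013, 0.2372, 0.1121]
ee_rot: [[-0.003, -0.981, 0.195], [-0.001, 0.195, 0.981], [-1.0, 0.003, -0.002]]
wrist_force: [-0.4, 1.0, -4.6]
grip_width: 0.0398
```

send_rows(
  plan=[0,0,-25,0,0,0,0,0,-30,0,0,0,0,0,-15,0,0,0,0,0,0,0,0,0],
)

```text
time: 27.18
tool_pos: [0.4022, 0.2365, 0.0416]
ee_rot: [[-0.005, -0.982, 0.191], [-0.002, 0.191, 0.982], [-1.0, 0.005, -0.003]]
wrist_force: [-0.4, -0.2, -4.7]
grip_width: 0.04
```

Run:
```python
from h import *
s,*_=shot("wrist",[("oval",(404,237,-11),0,.01,22),("oval",(404,237,-11),.038,.082,0)],"w9.png"); print(s["tool_pos"],s["time"],s["joint_positions"].round(2))
```

```text
[0.40218164 0.23650778 0.04163415] 27.175 [ 0.37  0.46  1.89  0.    0.79 -1.01]
```

View pics/w9.png

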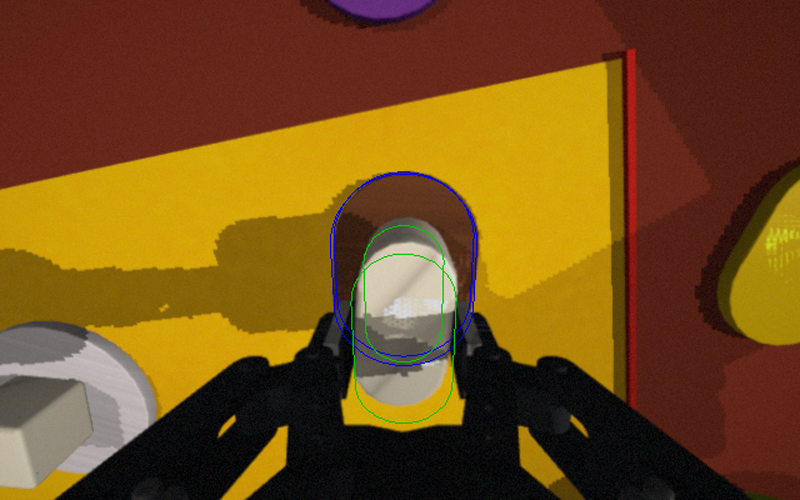

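Run:
```python
from h import *
c,R,t=wcam(readout.get_state())
for p in [(404,237),(402,236.5),(399,237),(397,237)]:
    q=proj(c,model("oval",[p[0]/1e3,p[1]/1e3,np.radians(-11)],.078,.078,0)[:48],R,t)*1.25; print(p,q.min(0),q.max(0))
```

```text
(404, 237) [351.09275003 247.10701002] [452.87071317 412.36309255]
(402, 236.5) [348.66432596 242.32882485] [450.8372852  408.88357626]
(399, 237) [348.11461374 234.47276123] [450.95727671 403.17143025]
(397, 237) [346.90601643 229.3412853 ] [450.18015894 399.44454734]
```

send_rows(
  plan=[2,-1,-14,0,0,0,0,0,-8,0,0,0,0,0,-3,0,0,0,0,0,-1,0,0,0,0,0,-1,0,0,0],
)

```text
time: 27.85
tool_pos: [0.4063, 0.2363, 0.0174]
ee_rot: [[0.0, -0.982, 0.191], [0.0, 0.191, 0.982], [-1.0, -0.0, 0.0]]
wrist_force: [-4.2, -1.9, 10.4]
grip_width: 0.0394
```

send_rows(
  plan=[0,0,0,0,0,0],
)

```text
time: 27.98
tool_pos: [0.4063, 0.2363, 0.0175]
ee_rot: [[0.001, -0.982, 0.191], [0.0, 0.191, 0.982], [-1.0, -0.001, 0.0]]
wrist_force: [-1.5, -0.4, 3.0]
grip_width: 0.0399
```

send_rows(
  plan=[0,0,0,0,0,0,0,0,0,0,0,0,0,0,0,0,0,0,0,0,0,0,0,0],
  hand=0,
)

```text
time: 28.48
tool_pos: [0.4063, 0.2363, 0.0168]
ee_rot: [[0.0, -0.982, 0.191], [0.0, 0.191, 0.982], [-1.0, -0.0, 0.0]]
wrist_force: [0.1, -0.7, 0.1]
grip_width: 0.0856
```

send_rows(
  plan=[0,0,10,0,0,0,0,0,30,0,0,0,0,0,45,0,0,0,0,0,40,0,0,0,0,0,0,0,0,0],
)

```text
time: 29.1
tool_pos: [0.4081, 0.237, 0.1453]
ee_rot: [[0.007, -0.982, 0.191], [0.003, 0.191, 0.982], [-1.0, -0.006, 0.004]]
wrist_force: [-0.7, 0.9, -1.1]
grip_width: 0.0853
```

Run:
```python
from h import *
s,*_=shot("wrist",[("oval",(404,237,-11),0,.01,22),("oval",(404,237,-11),.01,.054,0)],"w10.png"); print(s["tool_pos"],s["time"],s["joint_positions"].round(2))
```

```text
[0.40807951 0.23702601 0.14528059] 29.1 [ 0.36  0.31  1.77  0.    1.05 -1.02]
```

View pics/w10.png

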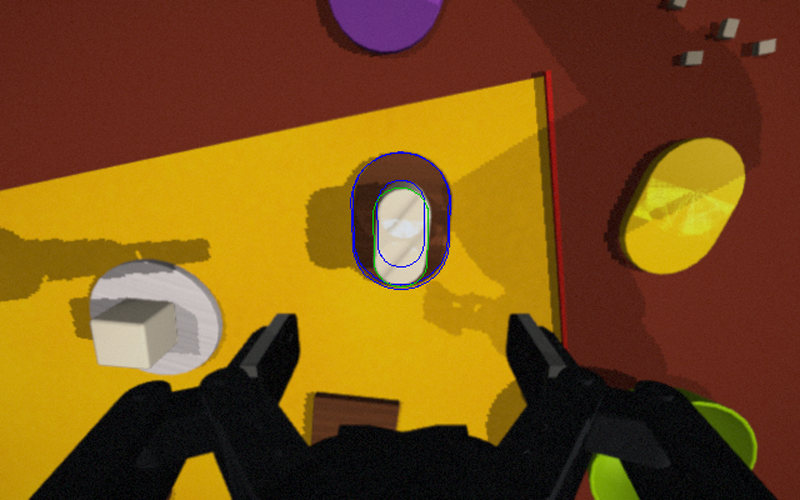

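send_rows(
  plan=[9,-45,0,0,0,-1.1,9,-50,0,0,0,-1.1,9,-50,0,0,0,-1.1,9,-50,0,0,0,-1.1,9,-50,0,0,0,-1.1],
)

```text
time: 29.78
tool_pos: [0.4504, -0.0102, 0.1407]
ee_rot: [[-0.002, -0.959, 0.285], [0.001, 0.285, 0.959], [-1.0, 0.002, -0.0]]
wrist_force: [0.4, 1.1, 0.2]
grip_width: 0.0854
```

send_rows(
  plan=[0,0,-30,0,0,0,0,0,-45,0,0,0,0,0,-35,0,0,0,0,0,-16,0,0,0,0,0,0,0,0,0],
)

```text
time: 30.4
tool_pos: [0.4493, -0.0085, 0.014]
ee_rot: [[-0.005, -0.959, 0.284], [0.001, 0.284, 0.959], [-1.0, 0.005, -0.0]]
wrist_force: [0.5, -0.0, 0.2]
grip_width: 0.0856
```

send_rows(
  plan=[0,0,0,0,0,0,0,0,0,0,0,0,0,0,0,0,0,0,0,0,0,0,0,0,0,0,0,0,0,0],
  hand=1,
  newtons=40,
)

```text
time: 31.02
tool_pos: [0.4518, -0.0089, 0.0166]
ee_rot: [[0.002, -0.959, 0.284], [-0.0, 0.284, 0.959], [-1.0, -0.002, 0.0]]
wrist_force: [-1.5, -1.4, 5.1]
grip_width: 0.0432
```

send_rows(
  plan=[0,0,8,0,0,0,0,0,20,0,0,0,0,0,35,0,0,0,0,0,35,0,0,0,0,0,0,0,0,0],
)

```text
time: 31.65
tool_pos: [0.4527, -0.009, 0.1161]
ee_rot: [[0.005, -0.959, 0.284], [-0.001, 0.284, 0.959], [-1.0, -0.005, 0.001]]
wrist_force: [-0.4, -0.2, -3.7]
grip_width: 0.043
```

send_rows(
  plan=[33,29,0,0,0,-0.5,35,31,0,0,0,-0.5,35,31,0,0,0,-0.5,35,31,0,0,0,-0.5,33,30,0,0,0,-0.5],
)

```text
time: 32.28
tool_pos: [0.6222, 0.1443, 0.1117]
ee_rot: [[-0.003, -0.945, 0.326], [-0.0, 0.326, 0.945], [-1.0, 0.003, -0.001]]
wrist_force: [-0.5, -0.5, -3.0]
grip_width: 0.0429
```

send_rows(
  plan=[0,0,-25,0,0,0,0,0,-30,0,0,0,0,0,-15,0,0,0,0,0,0,0,0,0],
)

```text
time: 32.78
tool_pos: [0.6209, 0.143, 0.0419]
ee_rot: [[-0.004, -0.945, 0.326], [-0.0, 0.326, 0.945], [-1.0, 0.003, -0.002]]
wrist_force: [1.1, -1.0, -2.9]
grip_width: 0.0431
```

Run:
```python
from h import *
s,*_=shot("wrist",[("square",(622,143.5,-19),0,.01,22),("square",(622,143.5,-19),.036,.080,0)],"w11.png"); print(s["tool_pos"],s["time"],s["joint_positions"].round(2))
```

```text
[0.6209255  0.14301664 0.04188458] 32.775 [ 0.11  0.71  1.39  0.    1.05 -1.13]
```

View pics/w11.png

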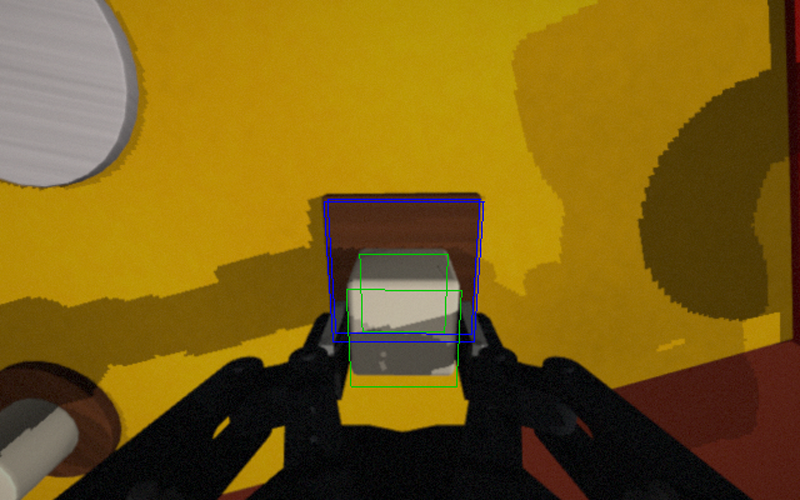

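send_rows(
  plan=[0,0,-14,0,0,0,0,0,-8,0,0,0,0,0,-4,0,0,0,0,0,-1,0,0,0,0,0,-1,0,0,0],
)

```text
time: 33.45
tool_pos: [0.6222, 0.1433, 0.0167]
ee_rot: [[0.0, -0.946, 0.325], [0.0, 0.325, 0.946], [-1.0, -0.0, 0.0]]
wrist_force: [-4.4, -1.4, 7.4]
grip_width: 0.043
```

send_rows(
  plan=[0,0,0,0,0,0],
)

```text
time: 33.58
tool_pos: [0.6223, 0.1432, 0.0167]
ee_rot: [[0.001, -0.946, 0.325], [0.0, 0.325, 0.946], [-1.0, -0.001, 0.0]]
wrist_force: [-4.3, -0.3, 5.2]
grip_width: 0.043
```

send_rows(
  plan=[0,0,0,0,0,0,0,0,0,0,0,0,0,0,0,0,0,0,0,0,0,0,0,0],
  hand=0,
)

```text
time: 34.08
tool_pos: [0.6223, 0.1432, 0.0157]
ee_rot: [[0.0, -0.946, 0.326], [0.0, 0.326, 0.946], [-1.0, -0.0, 0.0]]
wrist_force: [-0.3, -0.6, -0.2]
grip_width: 0.0854
```

send_rows(
  plan=[0,0,10,0,0,0,0,0,30,0,0,0,0,0,45,0,0,0,0,0,40,0,0,0,0,0,0,0,0,0],
)

```text
time: 34.7
tool_pos: [0.6245, 0.1435, 0.1457]
ee_rot: [[0.009, -0.946, 0.325], [0.001, 0.325, 0.946], [-1.0, -0.008, 0.004]]
wrist_force: [0.7, 0.2, -0.3]
grip_width: 0.0852
```

Run:
```python
from h import *
s,*_=shot("wrist",[("square",(622,143.5,-19),0,.01,22),("square",(622,143.5,-19),.01,.054,0)],"w12.png"); print(s["tool_pos"],s["time"],s["joint_positions"].round(2))
```

```text
[0.62448097 0.14352802 0.14567991] 34.7 [ 0.11  0.6   1.28  0.    1.25 -1.13]
```

View pics/w12.png

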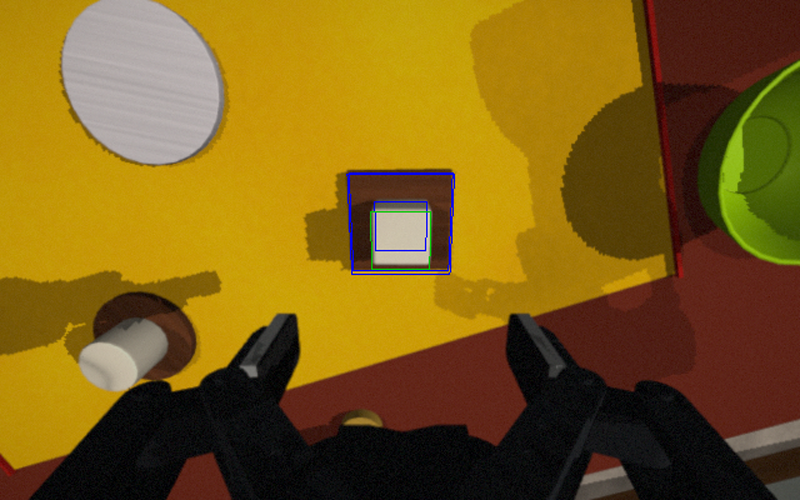

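send_rows(
  plan=[-30,25,20,0,0,0,-44,37,16,0,0,0,-44,37,16,0,0,0,-44,37,12,0,0,0,-44,37,10,0,0,0],
)

```text
time: 35.38
tool_pos: [0.4142, 0.3169, 0.2142]
ee_rot: [[-0.002, -0.945, 0.326], [-0.001, 0.326, 0.945], [-1.0, 0.001, -0.001]]
wrist_force: [0.2, 0.9, -0.3]
grip_width: 0.085
```

send_rows(
  plan=[-40,37,0,0,0,0,-40,37,0,0,0,0,-40,37,0,0,0,0,-40,37,0,0,0,0,0,0,0,0,0,0],
)

```text
time: 36.0
tool_pos: [0.253, 0.4656, 0.2136]
ee_rot: [[-0.002, -0.947, 0.321], [-0.001, 0.321, 0.947], [-1.0, 0.001, -0.002]]
wrist_force: [0.6, -0.3, 0.0]
grip_width: 0.0853
```

Run:
```python
from h import *
it=[(k,v,0,.01,22) for k,v in PL.items()]
s,im,c,R,t=shot("top",[],"t2.png"); print(s["tool_pos"],s["time"])
for k,v in PL.items():
    p0=[v[0]/1e3,v[1]/1e3,np.radians(v[2])]
    a,fa=fit(c,im,k,p0,0,.01,22,brown,win=32); b,fb=fit(c,im,k,p0,.01,.054,0,white,win=45)
    print(k,"plate",a.round(1),round(fa,3),"stone",b.round(1),round(fb,3),"d",np.hypot(*(a-b)[:2]).round(1))
```

```text
[0.25299769 0.46561101 0.21359938] 36.0
oval plate [406.  236.  -11.1] 0.077 stone [406.7 237.2 -17.7] 0.039 d 1.4
square plate [ 620.   142.  -105.8] 0.106 stone [ 622.1  143.2 -112.1] 0.082 d 2.4
round plate [ 649.7 -129.6    6.8] 0.102 stone [ 649.8 -127.3    2.3] 0.076 d 2.3
bar plate [ 428.9 -259.3  -25.8] 0.101 stone [ 426.8 -261.   -26.9] 0.053 d 2.7
```

View pics/t2.png

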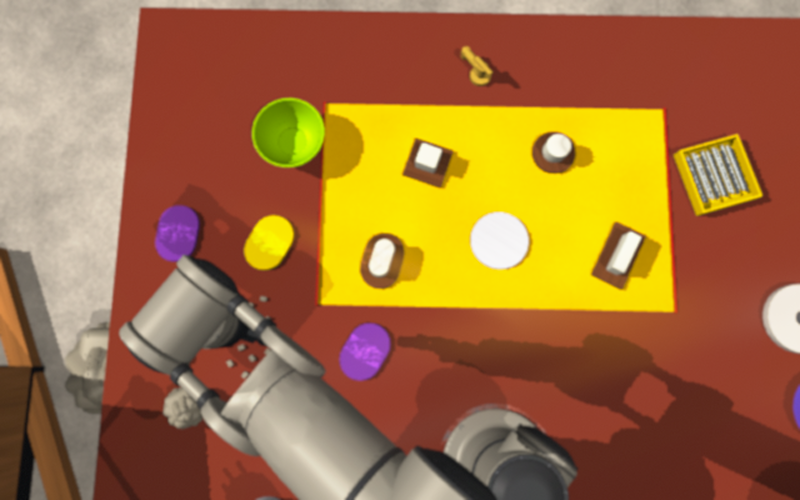

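All four blanks sit on their own patterns. The offsets are at most 2.7 mm, the fitted angles differ by at most about 7°, and the bowl has not moved. I am handing in.

```bash
python3 -c "
from plant import job
print(job.finish_job())"
```

```text
the job is handed in; nothing more can be done
None
```

I swapped the four blanks so that each lies on the pattern of its own shape, and handed the job in at about 36 s. I parked first the round and then the square blank on the aluminium plate, and made six careful grasp-and-set-down moves in all.

| Blank | Centre offset from its pattern (top camera) | Angle difference |
|---|---|---|
| Oval | 1.4 mm | about 7° |
| Square | 2.4 mm | about 6° |
| Round | 2.3 mm | not needed |
| Bar | 2.7 mm | about 1° |

- **Limits:** all of these are well inside the 12 mm and 0.3 rad (17°) allowed. The angles are from low-resolution fits; in the wrist pictures taken after each release, the outlines looked closer to aligned.
- **End state:** in the last top picture the bowl looks unmoved. The gripper is open and clear of everything.
- **Disagreements:** the top and wrist cameras differed by 2–4 mm, so I checked each blank against its pattern within the same picture.
- **Force:** setting the square down on the aluminium plate gave a brief 41 N reading at the wrist, against the 120 N limit. I made the later set-downs slower.

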